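# Tip a medicine carton onto its back and push it home in the checking tray

### The job

In the two-lane checking tray, gently push the upright carton with the orange-red band over backwards, away from the robot, so that it lies on its back in its lane with the banded front facing up. Then push on its near end so that it slides along the lane until it sits flush against the raised blue stop at the far end. Only push with the fingertips, do not grip or lift the carton; leave the other carton standing and disturb nothing else.

Things in the scene. Friction and masses are not known exactly. Their poses are not given: they have to be found in the camera images.
- tray: two-lane checking tray, fixed, 286 mm along own x (-150 to +136) and 286 along y. Origin on the bench top; +x along the lanes away from the robot, y left, z up. Dark padded lanes 116 mm wide, centred at y = +75 and -75 mm, floor 4 mm above the bench; grey ribs 14 mm high beside them; near end open. Blue stop at the far end, near face at x = +126 mm. A carton stands near each lane's near end
- orange_carton: carton to tip: loose closed white carton, orange-red band, about 0.12 kg, 61 mm deep (own x), 86 wide (y), 160 tall (z), in either lane. Origin: centre of underside. Own -x: banded front, facing the robot, square to the lane within 2 degrees. Pushed back at 130 mm height it turns about its lower back edge and, past a lean of 21 degrees, falls; it then lies 61 mm high, underside to the near end
- carton_center (a point): centre of the orange-banded carton, half-way up (80 mm from its underside on its own z)
- carton_top (a point): centre of the orange-banded carton's top face (160 mm from its underside on its own z): the end that meets the stop. Once tipped it lies about 40 mm short of the stop
- maroon_carton: bystander: the other loose carton, same size, dark maroon band, standing in the other lane; origin at the centre of its underside, z up
- green_bottle: bystander: loose white bottle with a green band, 38 mm across, 68 mm high, standing on the bench left of the tray; origin at the centre of its underside
- tape_roll: bystander: loose beige roll of tape, 53 mm across, 18 mm high, lying on the bench right of the tray; origin at the centre of its underside
- stop_left (a point): point on the near face of the blue stop, in the middle of the left lane (tray x = +126, y = +75 mm), 19.5 mm above the bench; the stop is 35 mm high
- stop_right (a point): point on the near face of the blue stop, in the middle of the right lane (tray x = +126, y = -75 mm), 19.5 mm above the bench; the stop is 35 mm high

How it is judged:
By the outcome, as a careful person would: the job done as asked, in the order asked, and still so for the second after the job is handed in, with the robot touching nothing.
It also fails if it takes over 38 s, if anything falls off the work surface, if the arm or the gripper's body presses on something with over 40 N, if the wrist force passes 120 N, or if a joint passes its speed limit or range.

### The arm

A 6-joint arm with a two-finger parallel gripper is mounted at the origin on a cart in front of the work surface, level with it; the furniture and walls round the work are solid. World frame = base frame: x ahead of the robot, y to its left, z up, the work surface at z = 0. Lengths are in mm, angles in rad, forces in N, time in s.
With the tool pointing down it reaches from about 275 to 1000 mm from the base axis. Payload 8.4 kg.
Tool frame: the origin (TCP) lies at the centre of the arm's flange, where the gripper is bolted on; the fingertips stand 173 mm ahead of it and the grasp point (between the pads) lies 155 mm ahead of it (r.nose_length is the distance from the TCP to the fingertips, in mm); z points along the fingers, y is the direction in which the jaws open and shut (so a half turn about z gives the same grasp; the last joint's range is limited). The gripper opens to 85 mm and grips with 20 to 120 N. Pads are 22 mm wide; open, the fingers measure 114 mm over their backs; the gripper's body (76 mm by 85 mm) begins 54 mm behind the grasp point. The pads swing forward as they close: fully open they stand 13 mm farther back than shut.
Start: joints at [1.183, 0.353, 1.633, -0, 1.155, -0.002], TCP at [235.187, 579.065, 404.681] pointing down, gripper open.
Joint ranges: [-2.63, 2.63], [-0.92, 2.1], [0.06, 2.66], [-1.3, 4.44], [0, 2.69], [-3.02, 3.02]. Speed limits (rad/s): [2.22, 2.22, 2.79, 3.14, 3.14, 3.14].

### API

Orientations are given as [roll, pitch, yaw] about the fixed x, y, z axes, in that order (R = Rz(yaw) Ry(pitch) Rx(roll)).
In Python, from rig import r, grab_frame, workorder gives the robot as it stands.
- The arm moves only by the tool carry_out, never from a script. Its argument "steps" is a list that holds one entry, the list of rows, each a list of 5 numbers: the opening in per cent of the stroke, from 0 (shut) to 100 (fully open), then the shift along the tool's x, y, z in m, then the turn about the tool's z in degrees. In form: [[[jaw, x, y, z, spin], ...]]. A call has 1 to 8 rows; each row is the pose to reach, as a shift and turn from the pose measured when the call began, along the tool's axes at that moment; what a row does not reach only later rows make up. A row lasts 1/10 s, in which the tool goes at most 50 mm and 8.59 degrees, less where a joint would pass 70% of its speed; a pose out of reach is approached as far as the arm can. A call with a gripper value outside its range is refused whole. The fingers move at their own pace and stop on an object; "squeeze" is the grip in N (left out, the last holds). Time passes only in rows, so rows that repeat a pose let the fingers close. It gives the time, the measured TCP pose, the force and the opening at its end, in the units of the state.
- r.sense(): the state, without advancing time (a new reading comes with each control period).
- grab_frame(name): name is "side" or "top" or "wrist"; returns a dict with "image" (420x560x3 uint8, red, green, blue), "intrinsics" (3x3 intrinsics, pixels), "D" ([k1, k2, p1, p2, k3] as OpenCV has them; the pictures are not rectified), "eye" and "rotation" of the camera in the world; the wrist camera has in their place "T_tool_cam" (4x4, takes a point from camera to tool coordinates, whose origin is the TCP and whose axes are the flange's). Camera axes: x right, y up, looking along -z (the intrinsics and any distortion apply to the point x, -y, -z); pixel columns grow to the right and rows downward; lengths in mm; the calibration is good to about 2 mm. A picture is of the moment at which its call begins: read the wrist's pose just before it. There is no depth.
- workorder.sign_off(): hands the job in, once; it reports no verdict.
The state is a dict: "clock": time; "qpos": joint angles; "qvel": joint speeds; "joint_efforts": joint torques, N m; "eef_pos": TCP position; "tcp_rot": TCP orientation; "contact_force": force on the tool from outside, world axes, zero at the start; "wrist_torque": the same for the moment, N m; "opening": opening from 0.0 (shut) to 1.0 (fully open).
Only numpy, scipy, OpenCV 4.12 (cv2) and the standard library are available. Lean on these libraries where they do the work, as an engineer would, in place of code of your own. Each camera call takes 0.05 s, during which the arm holds its last target.

## Working session

There is one attempt and no reset: what is moved stays moved. The work goes in short steps, Python scripts to look and compute and a tool call to move; the robot and the scene stay as the last step left them, time stands still between calls to the robot, and variables do not carry over. Pictures are saved under pics/ and viewed, and the job is handed in when it is done.

Besides the shell and the picture viewer there is one more tool, called after "Emit:" by a JSON object that holds its "op" and its "data", one argument or row to a line. carry_out: Moves the arm, as the interface text tells. Its arguments: {"type":"object","properties":{"steps":{"type":"array","items":{"type":"array","items":{"type":"array","items":{"type":"number"}}}},"squeeze":{"type":"number"}},"required":["steps"]}

```bash
mkdir -p pics; ls; python3 - <<'E'
from rig import r, grab_frame
import cv2, numpy as np, pickle
s=r.sense();print(s)
d={}
for n in ["side","top","wrist"]:
    f=grab_frame(n); d[n]=f
    cv2.imwrite(f"pics/{n}0.png",f["image"][:,:,::-1]); print(n,{k:np.round(v,4).tolist() for k,v in f.items() if k!="image"})
pickle.dump((s,d),open("f0.pkl","wb"))
E
```

```text
pics
{'clock': 0.0, 'qpos': array([ 1.18262464e+00,  3.53645282e-01,  1.63414244e+00,  5.89969757e-05,
        1.15517931e+00, -2.36965850e-03]), 'qvel': array([ 4.73101713e-05,  1.11032896e-04, -3.59799165e-04,  1.51802904e-04,
       -4.28177710e-04, -1.67944151e-03]), 'joint_efforts': array([-7.25677619e-04, -6.05257559e+01, -3.42061293e+01,  7.69554072e-05,
        9.36441851e-03,  5.30741795e-05]), 'eef_pos': array([235.07377141, 578.853145  , 403.95974466]), 'tcp_rot': array([-3.14021841e+00, -5.71982703e-05,  2.75576673e+00]), 'contact_force': array([-0.00837833,  0.20096271, -0.04692161]), 'wrist_torque': array([-0.0284341 , -0.04909988, -0.02640614]), 'opening': 0.9987284777766928}
side {'intrinsics': [[502.0043, 0.0, 280.3843], [0.0, 502.0043, 204.1599], [0.0, 0.0, 1.0]], 'D': [-0.1439, 0.0, 0.0, 0.0, 0.0], 'eye': [251.8729, 424.4883, 1022.2483], 'rotation': [0.5584, -0.0109, -2.3932]}
top {'intrinsics': [[408.1823, 0.0, 279.6359], [0.0, 408.1823, 208.1599], [0.0, 0.0, 1.0]], 'D': [-0.0947, 0.0, 0.0, 0.0, 0.0], 'eye': [472.443, -14.1504, 954.2475], 'rotation': [0.1812, 0.01, -1.5764]}
wrist {'intrinsics': [[349.7209, 0.0, 278.9074], [0.0, 349.7209, 209.7787], [0.0, 0.0, 1.0]], 'D': [-0.0494, 0.0, 0.0, 0.0, 0.0], 'T_tool_cam': [[0.0004, 0.9546, 0.2978, 75.9135], [1.0, -0.0001, -0.0008, -0.7335], [-0.0007, 0.2978, -0.9546, 30.0061], [0.0, 0.0, 0.0, 1.0]]}
```

View pics/side0.png

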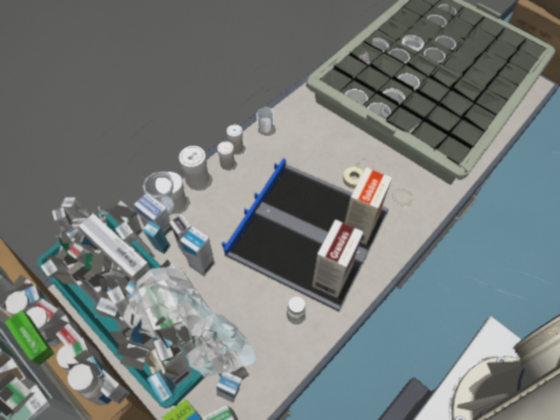

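View pics/top0.png

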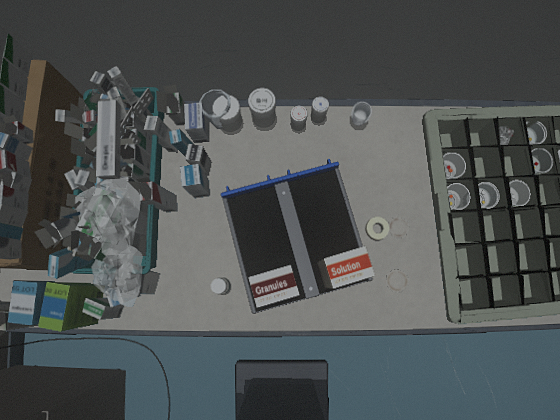

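View pics/wrist0.png

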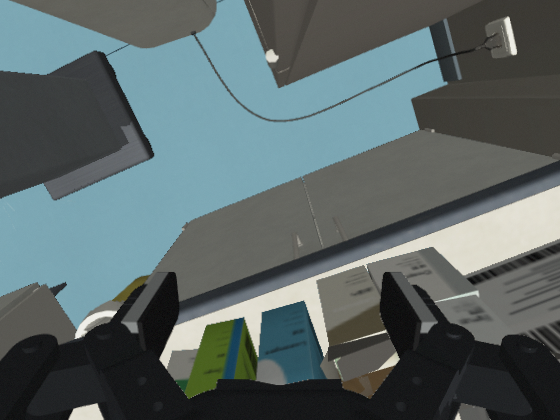

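```bash
cat > h.py <<'E'
import numpy as np, cv2
from scipy.spatial.transform import Rotation as R
def cam(f,s=None):
    if "eye" in f:
        v=np.array(f["rotation"],float)
        M=v if v.shape==(3,3) else R.from_euler("xyz",v).as_matrix()
        return M,np.array(f["eye"],float)
    T=np.array(f["T_tool_cam"]);Rt=R.from_euler("xyz",s["tcp_rot"]).as_matrix()
    return Rt@T[:3,:3], Rt@T[:3,3]+s["eef_pos"]
def ray(f,px,s=None):
    M,e=cam(f,s)
    n=cv2.undistortPoints(np.array(px,float).reshape(-1,1,2),f["intrinsics"],f["D"]).reshape(-1,2)
    d=np.c_[n[:,0],-n[:,1],-np.ones(len(n))]@M.T
    return e,d
def onz(f,px,z,s=None):
    e,d=ray(f,px,s); return e+d*((z-e[2])/d[:,2])[:,None]
def proj(f,P,s=None):
    M,e=cam(f,s); c=(np.array(P,float).reshape(-1,3)-e)@M
    c=c*[1,-1,-1]
    return cv2.projectPoints(c,np.zeros(3),np.zeros(3),f["intrinsics"],f["D"])[0].reshape(-1,2)
E
python3 - <<'E'
import pickle,cv2
s,d=pickle.load(open("f0.pkl","rb"))
a=d["top"]["image"][150:330,205:405,::-1]; cv2.imwrite("pics/top0z.png",cv2.resize(a,None,fx=3.3,fy=3.3,interpolation=cv2.INTER_CUBIC)) 
a=d["side"]["image"][150:320,215:415,::-1]; cv2.imwrite("pics/side0z.png",cv2.resize(a,None,fx=4,fy=3.5,interpolation=cv2.INTER_CUBIC)) 
E
```

```text
(no output)
```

View pics/top0z.png

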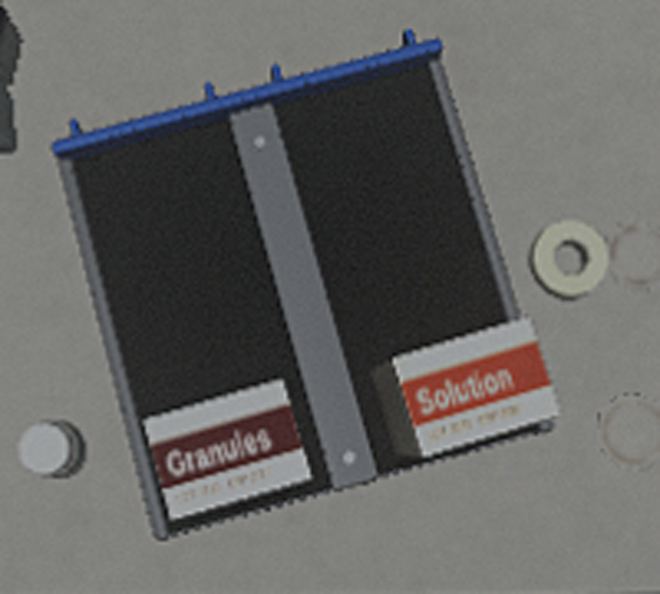

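View pics/side0z.png

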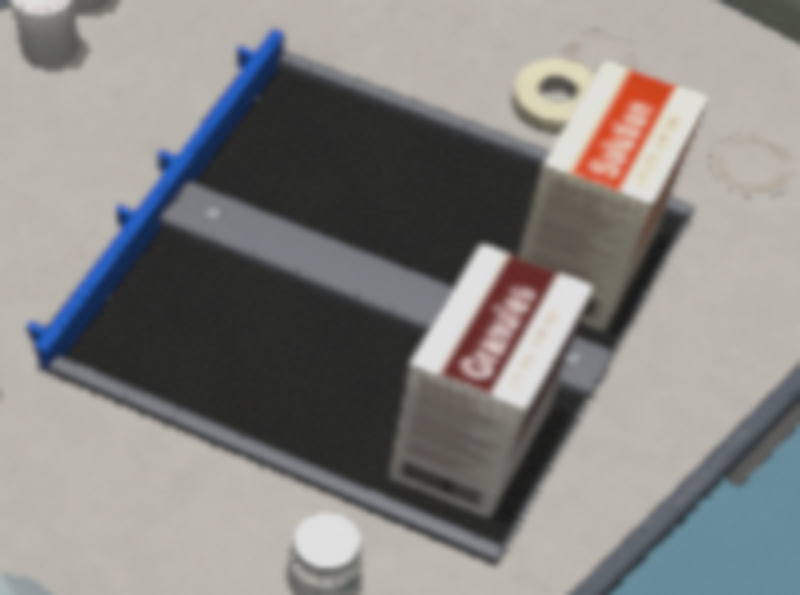

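```bash
python3 - <<'E'
import pickle,cv2
from h import *
s,d=pickle.load(open("f0.pkl","rb"))
T=d["top"];S=d["side"]
t=lambda p:np.array(p)/3.3+[205,150]
u=lambda p:np.array(p)/[4,3.5]+[215,150]
np.set_printoptions(precision=1,suppress=True)
# carton tops by subpixel white mask
for nm,f in (("T",T),("S",S)):
    im=f["image"]; hsv=cv2.cvtColor(im,cv2.COLOR_RGB2HSV)
    m=((hsv[...,0]<8)&(hsv[...,1]>150)&(hsv[...,2]>110)).astype(np.uint8)
    n,l,st,c=cv2.connectedComponentsWithStats(m)
    k=1+np.argmax(st[1:,4]); print(nm,st[k],c[k],onz(f,c[k],164))
P=[(392,357),(530,318),(557,418),(420,458)]; A=onz(T,t(P),164);print("top",A[:,:2],A.mean(0))
P=[(548,165),(612,62),(706,97),(633,200)]; B=onz(S,u(P),164);print("side",B[:,:2],B.mean(0))
for A in(A,B):
    e=A[0]-A[1];g=A[1]-A[2];print(np.linalg.norm(e),np.linalg.norm(g),np.degrees(np.arctan2(-e[0],e[1])),np.degrees(np.arctan2(g[1],g[0])))
P=[(145,418),(283,380),(311,478),(170,518)]; A=onz(T,t(P),164);print("maroon",A[:,:2],A.mean(0))
n=onz(T,t([(162,538),(548,428)]),14);n2=onz(T,t([(58,155),(441,54)]),35)
ns=onz(S,u([(497,557),(690,212)]),14);ns2=onz(S,u([(48,360),(281,45)]),35)
for a in(n,n2,ns,ns2): print(a, np.linalg.norm(a[0]-a[1]),np.degrees(np.arctan2(-(a[0]-a[1])[0],(a[0]-a[1])[1])))
E
```

```text
T [327 254  44  25 340] [350.7 264.7] [[ 505.5 -143.4  164. ]]
S [359 171  24  32 200] [370.9 184.3] [[ 505.7 -139.7  164. ]]
top [[ 518.6  -91.7]
 [ 540.7 -173.5]
 [ 482.3 -187.1]
 [ 460.2 -106.6]] [ 500.5 -139.7  164. ]
side [[ 514.8  -87.5]
 [ 536.3 -169.7]
 [ 484.1 -183.5]
 [ 468.2  -98.4]] [ 500.9 -134.8  164. ]
84.77838562189159 59.99217018886765 15.079235704937107 13.085735994484573
84.90564631016102 54.03408306992431 14.680520100282184 14.807424470512426
maroon [[484.2  52.5]
 [505.8 -27.8]
 [449.4 -43.4]
 [427.1  37.8]] [466.6   4.8 164. ]
[[ 405.1   53.1   14. ]
 [ 477.3 -213.4   14. ]] 276.14728573746936 15.17085307543249
[[ 668.2  125.7   35. ]
 [ 739.2 -144.4   35. ]] 279.2415718604355 14.738863029001488
[[ 403.9   61.8   14. ]
 [ 475.3 -205.6   14. ]] 276.7894053739472 14.946605516439895
[[ 663.3  137.4   35. ]
 [ 736.1 -130.3   35. ]] 277.52552679115126 15.223284133035083
```

```bash
cat > go.py <<'E'
import sys
from rig import r
from h import *
# target u v z(tcp) yawdeg ; lane frame
U=np.array([np.cos(np.radians(15)),np.sin(np.radians(15)),0]);V=np.array([-U[1],U[0],0])
def plan(u,v,z,yaw=15):
    s=r.sense();Rt=R.from_euler("xyz",s["tcp_rot"]).as_matrix();p=s["eef_pos"]
    t=u*U+v*V+[0,0,z]
    print("t",round(s["clock"],2),"uvz",np.round([p@U,p@V,p[2]],1),"rpy",np.round(np.degrees(s["tcp_rot"]),1),"q",np.round(s["qpos"],2),"F",np.round(s["contact_force"],1),"open",round(s["opening"],2),"nose",r.nose_length)
    a=np.degrees(np.arctan2(Rt[1,0],Rt[0,0]))
    print("target",np.round(t),"tool shift m",np.round((t-p)@Rt/1000,4),"spin",round(a-yaw,1))
if __name__=="__main__": plan(*map(float,sys.argv[1:]))
E
python3 go.py 386 -262 404
```

```text
t 0.15 uvz [376.9 498.3 404.1] rpy [-179.9   -0.   157.9] q [ 1.18  0.35  1.63  0.    1.16 -0.  ] F [ 0.4 -0.6 -0.9] open 1.0 nose 173.4
target [ 441. -153.  404.] tool shift m [-0.4659 -0.6009  0.0008] spin 142.9
```

Emit:
{"op": "carry_out", "data": {
  "steps": [
    [[45,-0.027,-0.035,0,8],[45,-0.054,-0.07,0,16],[45,-0.081,-0.105,0,24],[45,-0.108,-0.14,0,32],[45,-0.135,-0.175,0,40],[45,-0.162,-0.21,0,48],[45,-0.189,-0.245,0,56],[45,-0.216,-0.28,0,64]]
  ]
}}

```text
clock: 0.95
eef_pos: [329.8, 236.5, 404.4]
tcp_rot: [-3.141, 0.001, 1.634]
contact_force: [0.5, -0.6, -0.5]
opening: 0.45
```

```bash
python3 go.py 386 -262 404
```

```text
t 0.95 uvz [379.8 143.1 404.4] rpy [-1.80e+02  1.00e-01  9.36e+01] q [ 0.62  0.    2.07 -0.    1.07  0.56] F [ 0.5 -0.6 -0.5] open 0.45 nose 173.4
target [ 441. -153.  404.] tool shift m [-0.3959  0.0862  0.0008] spin 78.6
```

Emit:
{"op": "carry_out", "data": {
  "steps": [
    [[45,-0.044,0.0096,0,8],[45,-0.088,0.0192,0,16],[45,-0.132,0.0287,0,24],[45,-0.176,0.0383,0,32],[45,-0.22,0.048,0,40],[45,-0.264,0.0575,0,48],[45,-0.308,0.067,0,56],[45,-0.352,0.0767,0,64]]
  ]
}}

```text
clock: 1.75
eef_pos: [428.4, -112.0, 404.8]
tcp_rot: [3.141, 0.0, 0.51]
contact_force: [1.4, 0.3, 0.3]
opening: 0.447
```

```bash
python3 go.py 386 -262 404
```

```text
t 1.75 uvz [ 384.8 -219.1  404.8] rpy [180.    0.   29.2] q [-0.26  0.06  2.   -0.    1.07  0.8 ] F [1.4 0.3 0.3] open 0.45 nose 173.4
target [ 441. -153.  404.] tool shift m [-0.0094  0.0419  0.0008] spin 14.2
```

Emit:
{"op": "carry_out", "data": {
  "steps": [
    [[45,-0.004,0.018,0,7],[45,-0.009,0.042,0,14.2],[45,-0.009,0.042,0,14.2],[45,-0.009,0.042,0,14.2]]
  ]
}}

```text
clock: 2.15
eef_pos: [440.8, -153.2, 404.5]
tcp_rot: [3.141, 0.001, 0.263]
contact_force: [-0.3, -0.9, -0.2]
opening: 0.449
```

```bash
python3 go.py 386 -262 301; python3 - <<'E'
from rig import r, grab_frame
import cv2, pickle
s=r.sense();f=grab_frame("wrist");t=grab_frame("top")
cv2.imwrite("pics/w1.png",f["image"][:,:,::-1]);cv2.imwrite("pics/t1.png",t["image"][:,:,::-1])
pickle.dump((s,{"wrist":f,"top":t}),open("f1.pkl","wb"))
E
```

```text
t 2.15 uvz [ 386.2 -262.   404.5] rpy [180.    0.   15.1] q [-0.34  0.1   1.96 -0.    1.08  0.97] F [-0.3 -0.9 -0.2] open 0.45 nose 173.4
target [ 441. -153.  301.] tool shift m [-1.000e-04 -0.000e+00  1.035e-01] spin 0.1
```

View pics/w1.png

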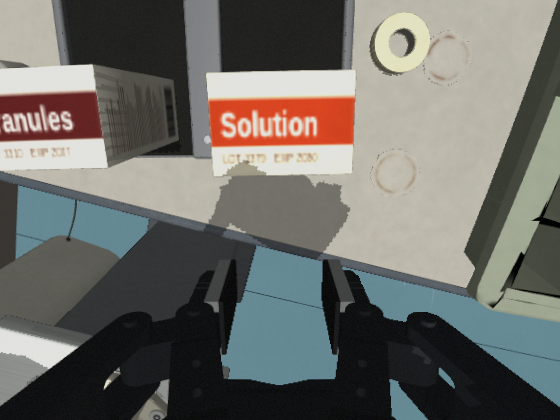

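View pics/t1.png

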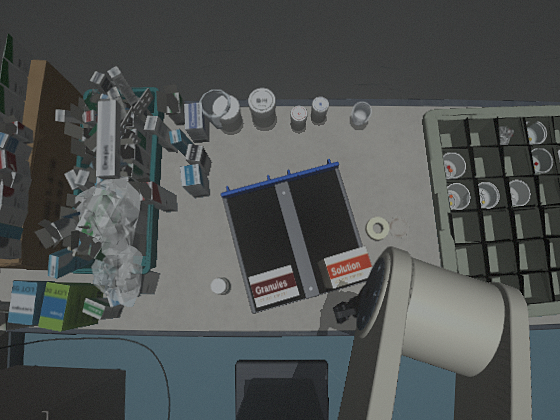

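```bash
python3 - <<'E'
import pickle
from h import *; from go import U,V
s,d=pickle.load(open("f1.pkl","rb"))
A=onz(d["wrist"],[(207,72),(355,70),(354,174),(212,177)],164,s)
print(np.round(np.c_[A@U,A@V],1), np.round([A.mean(0)@U,A.mean(0)@V],1))
# rib edges at near end z=14; lane centre
B=onz(d["wrist"],[(211,157),(213,30),(345,30)],[14],s);print(np.round(np.c_[B@U,B@V],1))
E
```

```text
[[ 477.8 -221.8]
 [ 479.1 -305.5]
 [ 419.2 -308.6]
 [ 417.2 -221.5]] [ 448.3 -264.4]
[[ 406.4 -192.4]
 [ 526.8 -200.2]
 [ 527.1 -324.7]]
```

Emit:
{"op": "carry_out", "data": {
  "steps": [
    [[45,0,0.002,0.03,0],[45,0,0.002,0.06,0],[45,0,0.002,0.09,0],[45,0,0.002,0.1035,0],[45,0,0.002,0.1035,0],[45,0.004,0.002,0.1035,0],[45,0.01,0.002,0.1035,0],[45,0.015,0.002,0.1035,0]]
  ]
}}

```text
clock: 3.05
eef_pos: [456.7, -150.3, 302.3]
tcp_rot: [3.14, -0.001, 0.265]
contact_force: [0.8, -0.4, 1.2]
opening: 0.45
```

```bash
python3 go.py 406 -264 301
```

```text
t 3.05 uvz [ 402.3 -263.4  302.3] rpy [ 1.799e+02 -1.000e-01  1.520e+01] q [-0.32  0.26  2.03 -0.    0.85  0.99] F [ 0.8 -0.4  1.2] open 0.45 nose 173.4
target [ 460. -150.  301.] tool shift m [0.0037 0.0007 0.0013] spin 0.2
```

Emit:
{"op": "carry_out", "data": {
  "steps": [
    [[45,0.004,0,0.001,0],[45,0.008,0,0.001,0],[45,0.012,0,0.001,0],[45,0.016,0,0.001,0],[45,0.02,0,0.001,0],[45,0.023,0,0.001,0]]
  ]
}}

```text
clock: 3.65
eef_pos: [479.3, -144.2, 301.3]
tcp_rot: [3.14, -0.001, 0.265]
contact_force: [0.1, 0.1, 0.3]
opening: 0.452
```

```bash
python3 go.py 406 -264 301;  python3 - <<'E'
from rig import r, grab_frame
import cv2
f=grab_frame("wrist");t=grab_frame("side")
cv2.imwrite("pics/w2.png",f["image"][:,:,::-1]);cv2.imwrite("pics/s2.png",t["image"][:,:,::-1])
E
```

```text
t 3.65 uvz [ 425.6 -263.3  301.3] rpy [ 1.799e+02 -1.000e-01  1.520e+01] q [-0.3   0.29  1.99 -0.    0.86  1.01] F [0.1 0.1 0.3] open 0.45 nose 173.4
target [ 460. -150.  301.] tool shift m [-0.0196  0.0006  0.0003] spin 0.2
```

View pics/w2.png

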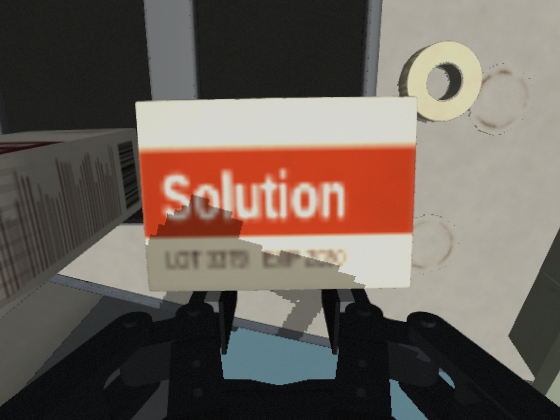

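View pics/s2.png

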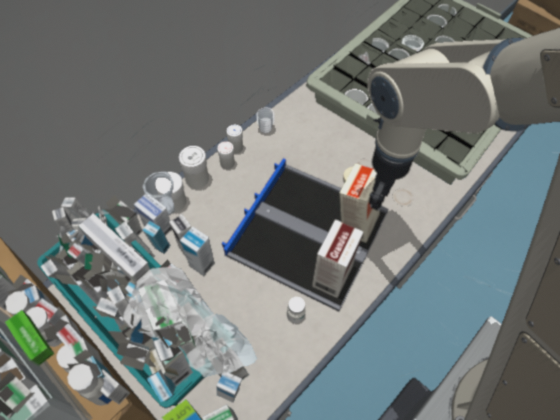

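```bash
python3 - <<'E'
import cv2,numpy as np
a=cv2.imread("pics/side0.png")[155:260,320:420];b=cv2.imread("pics/s2.png")[155:260,320:420]
cv2.imwrite("pics/c2.png",np.hstack([cv2.resize(i,None,fx=4,fy=4,interpolation=cv2.INTER_CUBIC) for i in(a,b)]))
E
```

```text
(no output)
```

View pics/c2.png

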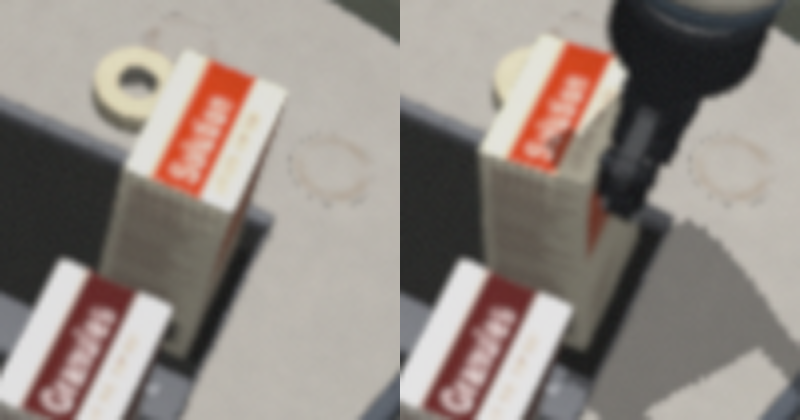

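Emit:
{"op": "carry_out", "data": {
  "steps": [
    [[45,0.004,0,0,0],[45,0.008,0,0,0],[45,0.012,0,0,0],[45,0.016,0,0,0],[45,0.019,0,0,0],[45,0.022,0,0,0],[45,0.024,0,0,0],[45,0.026,0,0,0]]
  ]
}}

```text
clock: 4.55
eef_pos: [504.5, -137.3, 301.3]
tcp_rot: [3.14, -0.002, 0.265]
contact_force: [-0.1, 0.4, 0.1]
opening: 0.452
```

```bash
python3 go.py 406 -264 301;  python3 - <<'E'
from rig import r, grab_frame
import cv2
f=grab_frame("wrist")
cv2.imwrite("pics/w3.png",f["image"][:,:,::-1])
E
```

```text
t 4.55 uvz [ 451.8 -263.2  301.3] rpy [ 1.799e+02 -1.000e-01  1.520e+01] q [-0.27  0.32  1.94 -0.    0.87  1.04] F [-0.1  0.4  0.1] open 0.45 nose 173.4
target [ 460. -150.  301.] tool shift m [-0.0458  0.0006  0.0002] spin 0.2
```

View pics/w3.png

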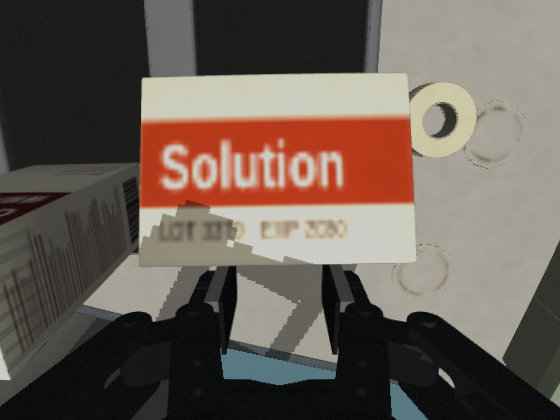

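Emit:
{"op": "carry_out", "data": {
  "steps": [
    [[45,0.002,0,0,0],[45,0.004,0,0,0],[45,0.006,0,0,0],[45,0.008,0,0,0],[45,0.01,0,0,0],[45,0.01,0,0,0],[45,0.01,0,0,0]]
  ]
}}

```text
clock: 5.3
eef_pos: [514.4, -134.6, 301.3]
tcp_rot: [3.14, -0.002, 0.265]
contact_force: [-0.1, 0.6, -0.3]
opening: 0.451
```

```bash
python3 go.py 406 -264 301;  python3 - <<'E'
from rig import r, grab_frame
import cv2
f=grab_frame("wrist")
cv2.imwrite("pics/w4.png",f["image"][:,:,::-1])
E
```

```text
t 5.3 uvz [ 462.  -263.2  301.3] rpy [ 1.799e+02 -1.000e-01  1.520e+01] q [-0.26  0.34  1.92 -0.    0.88  1.05] F [-0.1  0.6 -0.3] open 0.45 nose 173.4
target [ 460. -150.  301.] tool shift m [-0.056   0.0006  0.0002] spin 0.2
```

View pics/w4.png

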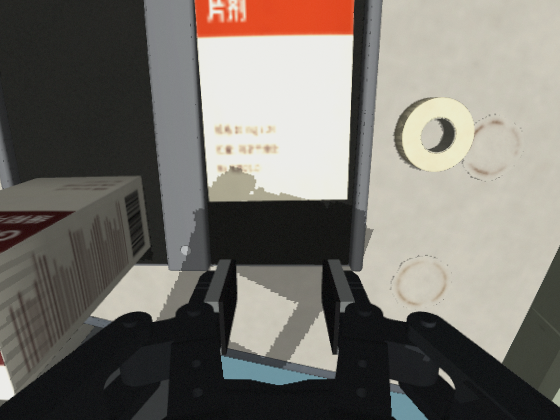

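```bash
python3 - <<'E'
from rig import r, grab_frame
import cv2,pickle
from h import *; from go import U,V
s=r.sense();f=grab_frame("wrist");t=grab_frame("top")
A=onz(f,[(209,202),(348,200)],65,s);print(np.round(np.c_[A@U,A@V],1))
B=onz(f,[(207,200),(352,200)],14,s);print("ribs",np.round(np.c_[B@U,B@V],1))
cv2.imwrite("pics/t4.png",cv2.resize(t["image"][150:330,205:405,::-1],None,fx=3.3,fy=3.3,interpolation=cv2.INTER_CUBIC))
E
```

```text
[[ 478.8 -221.1]
 [ 480.4 -306.5]]
ribs [[ 465.8 -209.2]
 [ 466.2 -320.2]]
```

View pics/t4.png

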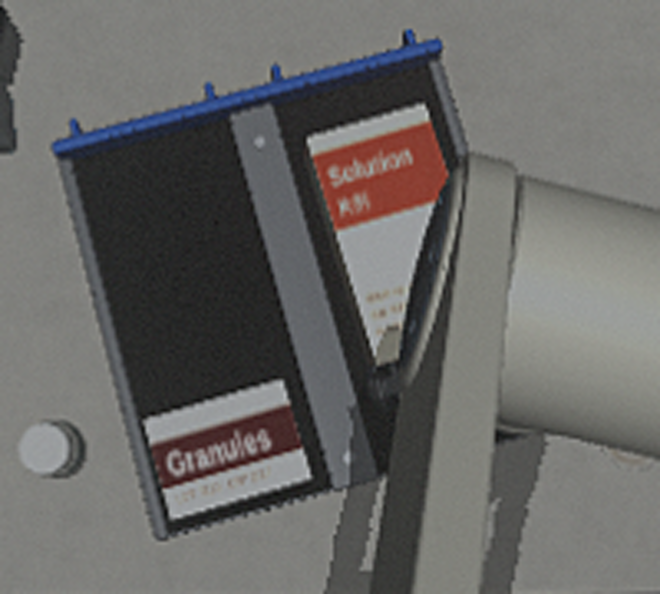

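Emit:
{"op": "carry_out", "data": {
  "steps": [
    [[45,-0.012,0.0005,0,0],[45,-0.012,0.0005,0.025,0],[45,-0.012,0.0005,0.05,0],[45,-0.012,0.0005,0.075,0],[45,-0.012,0.0005,0.095,0],[45,-0.012,0.0005,0.095,0],[45,-0.004,0.0005,0.095,0],[45,0.002,0.0005,0.095,0]]
  ]
}}

```text
clock: 6.25
eef_pos: [517.6, -134.9, 207.6]
tcp_rot: [3.139, -0.004, 0.265]
contact_force: [0.1, -0.5, -0.2]
opening: 0.448
```

```bash
python3 go.py 510 -264 206;  python3 - <<'E'
from rig import r, grab_frame
import cv2
f=grab_frame("wrist")
cv2.imwrite("pics/w5.png",f["image"][:,:,::-1])
E
```

```text
t 6.25 uvz [ 465.1 -264.3  207.6] rpy [179.8  -0.2  15.2] q [-0.26  0.49  1.97 -0.    0.68  1.05] F [ 0.1 -0.5 -0.2] open 0.45 nose 173.4
target [ 561. -123.  206.] tool shift m [ 0.0449 -0.0001  0.0018] spin 0.2
```

View pics/w5.png

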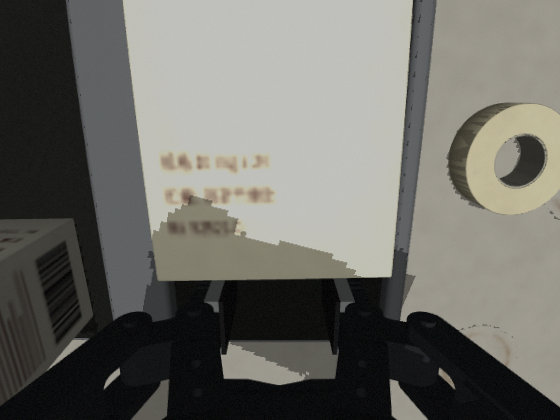

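Emit:
{"op": "carry_out", "data": {
  "steps": [
    [[45,0.004,0,0,0],[45,0.008,0,0,0],[45,0.012,0,0,0],[45,0.016,0,0,0],[45,0.02,0,0,0],[45,0.024,0,0,0],[45,0.028,0,0,0],[45,0.032,0,0,0]]
  ]
}}

```text
clock: 7.1
eef_pos: [549.9, -126.3, 208.0]
tcp_rot: [3.138, -0.005, 0.265]
contact_force: [-1.1, -1.7, 0.0]
opening: 0.454
```

```bash
python3 go.py 510 -264 206;  python3 - <<'E'
from rig import r, grab_frame
import cv2
f=grab_frame("wrist")
cv2.imwrite("pics/w6.png",f["image"][:,:,::-1])
t=grab_frame("side")
cv2.imwrite("pics/s6.png",cv2.resize(t["image"][150:320,215:415,::-1],None,fx=4,fy=3.5,interpolation=cv2.INTER_CUBIC))
E
```

```text
t 7.1 uvz [ 498.5 -264.3  208. ] rpy [179.8  -0.3  15.2] q [-0.23  0.52  1.9  -0.    0.71  1.08] F [-1.1 -1.7  0. ] open 0.45 nose 173.4
target [ 561. -123.  206.] tool shift m [ 0.0115 -0.0003  0.002 ] spin 0.2
```

View pics/w6.png

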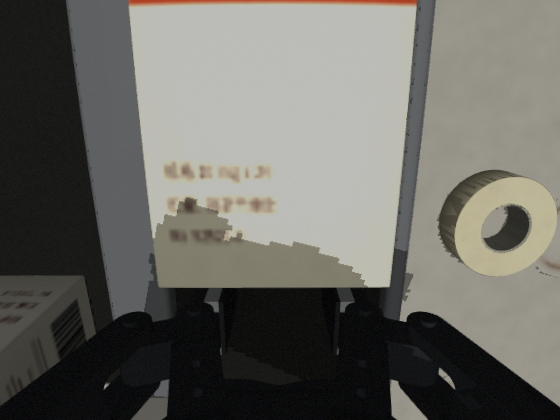

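View pics/s6.png

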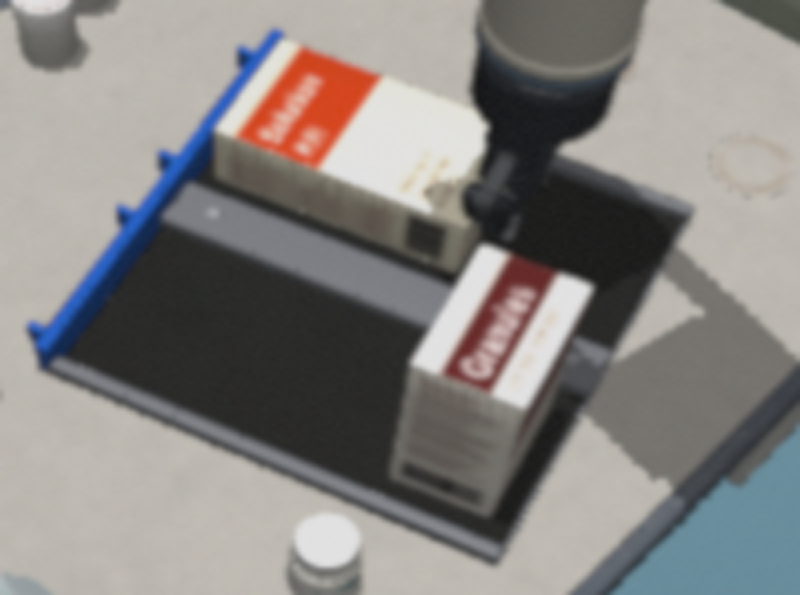

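Sliding well; about 10 mm remain. I'll creep 2 mm per row and watch the force.

Emit:
{"op": "carry_out", "data": {
  "steps": [
    [[45,0.002,0,0,0],[45,0.004,0,0,0],[45,0.006,0,0,0],[45,0.0075,0,0,0],[45,0.009,0,0,0]]
  ]
}}

```text
clock: 7.7
eef_pos: [559.1, -123.8, 208.1]
tcp_rot: [3.138, -0.006, 0.265]
contact_force: [0.1, -0.3, -0.8]
opening: 0.454
```

Emit:
{"op": "carry_out", "data": {
  "steps": [
    [[45,0.001,0,0,0],[45,0.002,0,0,0]]
  ]
}}

```text
clock: 7.9
eef_pos: [560.6, -123.5, 208.0]
tcp_rot: [3.138, -0.004, 0.266]
contact_force: [-6.7, -3.9, 5.9]
opening: 0.446
```

```bash
python3 go.py 510 -264 206
```

```text
t 7.9 uvz [ 509.5 -264.3  208. ] rpy [179.8  -0.2  15.2] q [-0.22  0.53  1.88 -0.    0.73  1.09] F [-6.7 -3.9  5.9] open 0.45 nose 173.4
target [ 561. -123.  206.] tool shift m [ 0.0005 -0.0003  0.002 ] spin 0.2
```

Emit:
{"op": "carry_out", "data": {
  "steps": [
    [[45,0.001,0,0,0],[45,0.001,0,0,0]]
  ]
}}

```text
clock: 8.1
eef_pos: [560.8, -123.4, 208.1]
tcp_rot: [3.138, -0.002, 0.266]
contact_force: [-4.9, -2.5, 4.6]
opening: 0.451
```

Emit:
{"op": "carry_out", "data": {
  "steps": [
    [[45,-0.01,0,0,0],[45,-0.03,0,0,0],[45,-0.03,0,-0.04,0],[45,-0.03,0,-0.08,0],[45,-0.05,0,-0.12,0],[45,-0.09,0,-0.16,0],[45,-0.13,0,-0.19,0],[45,-0.13,0,-0.19,0]]
  ]
}}

```text
clock: 8.9
eef_pos: [432.1, -157.7, 400.9]
tcp_rot: [3.136, -0.005, 0.265]
contact_force: [0.1, -0.6, -0.2]
opening: 0.453
```

```bash
python3 go.py 510 -264 206;  python3 - <<'E'
from rig import r, grab_frame
import cv2,pickle
d={}
s=r.sense()
for n in("wrist","top","side"):
    d[n]=grab_frame(n);cv2.imwrite(f"pics/{n}7.png",d[n]["image"][:,:,::-1])
pickle.dump((s,d),open("f7.pkl","wb"))
for n,(y,x) in {"side":(150,215),"top":(150,205)}.items():
    cv2.imwrite(f"pics/{n}7z.png",cv2.resize(d[n]["image"][y:y+140,x:x+190,::-1],None,fx=4,fy=4,interpolation=cv2.INTER_CUBIC))
E
```

```text
t 8.9 uvz [ 376.5 -264.1  400.9] rpy [179.7  -0.3  15.2] q [-0.35  0.09  1.98 -0.    1.06  0.95] F [ 0.1 -0.6 -0.2] open 0.45 nose 173.4
target [ 561. -123.  206.] tool shift m [ 0.1325 -0.0009  0.1956] spin 0.2
```

View pics/wrist7.png

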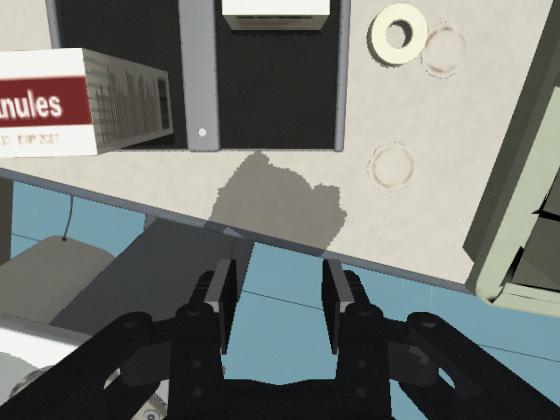

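View pics/side7z.png

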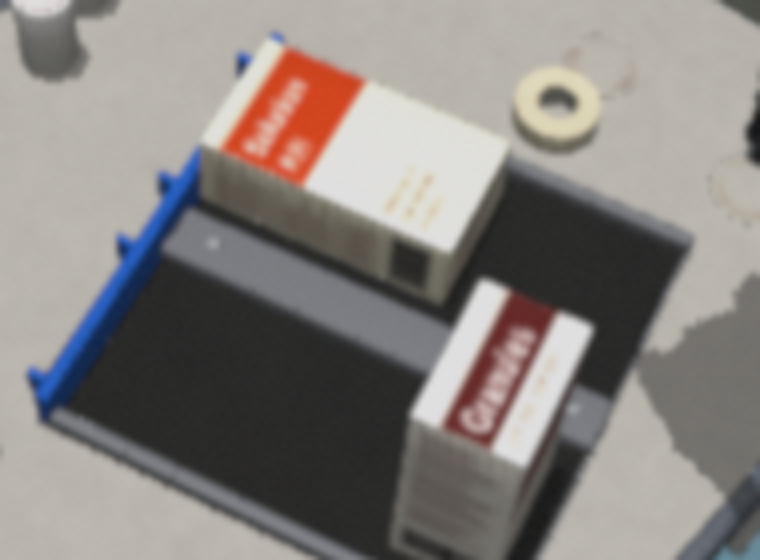

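View pics/top7z.png

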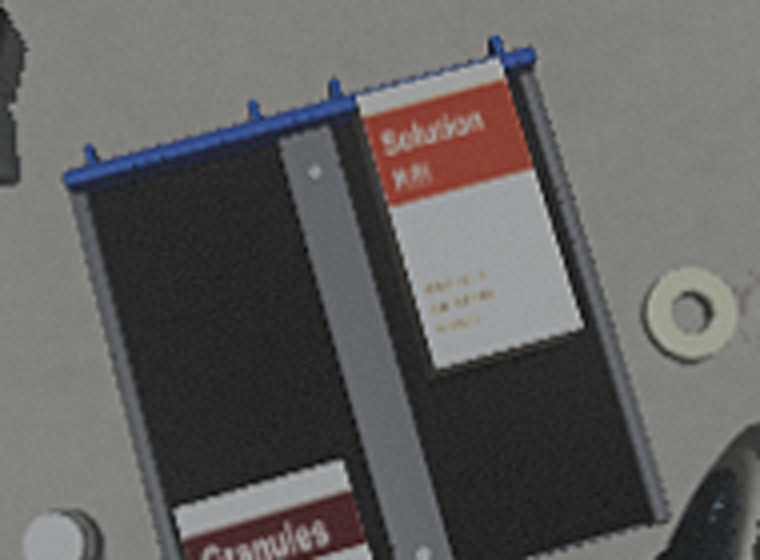

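```bash
python3 - <<'E'
import pickle
from h import *; from go import U,V
s,d=pickle.load(open("f7.pkl","rb"))
t=lambda p,o:np.array(p)/4+o
def show(n,A): print(n,np.round(np.c_[A@U,A@V],1).tolist())
T=d["top"];o=[205,150]
show("top far",onz(T,t([(357,98),(503,57)],o),65)); show("top near",onz(T,t([(435,369),(584,326)],o),65))
show("stop top near edge",onz(T,t([(66,187),(355,108)],o),35)); show("stop far edge",onz(T,t([(66,175),(355,97),(534,48)],o),35))
o=[215,150];S=d["side"]
show("side far",onz(S,t([(203,142),(268,40)],o),65)); show("side near",onz(S,t([(447,247),(508,146)],o),65))
show("side stop near",onz(S,t([(50,415),(200,205),],o),35));show("side stop far/top",onz(S,t([(38,400),(192,160),],o),35))
W=d["wrist"];show("wrist near bottom z65",onz(W,[(222,13),(330,14)],65,s));show("z4",onz(W,[(228,27),(325,28)],4,s))
E
```

```text
top far [[677.7, -222.5], [678.8, -308.6]]
top near [[519.4, -222.2], [520.3, -307.7]]
stop top near edge [[679.1, -49.3], [679.8, -222.7]]
stop far edge [[686.0, -50.9], [686.2, -224.4], [686.9, -333.6]]
side far [[676.9, -217.5], [678.2, -300.2]]
side near [[523.1, -220.1], [520.8, -298.6]]
side stop near [[674.2, -37.6], [667.3, -195.5]]
side stop far/top [[684.7, -42.3], [686.6, -220.8]]
wrist near bottom z65 [[521.9, -221.0], [521.5, -306.7]]
z4 [[523.3, -217.7], [522.8, -310.7]]
```

```bash
python3 -c "
from rig import workorder
print(workorder.sign_off())"
```

```text
the job is handed in; nothing more can be done
None
```

I tipped the orange-banded carton backwards in the right lane with the partly open fingertips, slowly until it fell onto its back by itself. I then slid it along the lane by its near end until it met the blue stop, drew the arm clear and handed the job in at about 9 s.

**Last checks:**
- **Position:** The final pictures show the carton on its back with the banded front up. Along the lane, its near end is at about 519–523 mm. The stop face is at about 679–681 mm, which leaves room for the 160 mm carton with no gap I could resolve.
- **Squareness:** The top and wrist views put the near end square to the stop within about half a degree. The side view gave about 1.5°, which I put down to rough corner picks.
- **Contact with the stop:** The force reading rose to about 10 N as the carton met the stop. It was back to zero after I withdrew.
- **Bystanders:** The maroon carton is still standing, and the bottle and tape roll appear where they were.

**Disagreements:** The side camera differs from the top camera by about 4–8 mm across the lane. Its reading of the stop's near edge was also 5–12 mm short of the top camera's. For flushness I relied on the top and wrist views and the contact force.

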